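Lock the nose-cone carriage with its pin

TASK

Slide the aluminium nose-cone carriage along its grey base until the hole in the carriage lies over the hole in the base. Then take the pin with the yellow knob from the white stand and push it down through both holes until its flange rests on the carriage, and let go. Leave the blue-knobbed pin, which is too short, in the stand.

Things in the scene. Friction and masses are not known exactly. Their poses are not given: they have to be found in the camera images.
- base_hole (a point): centre of the mouth of the through hole (26 mm across) in the top of the fixed grey base (132 x 260 mm, 30 mm high). Axes: z up; y along the base, the way the carriage slides to reach this hole; x across it, towards the row, 66 mm from the hole, with the white cradle (top 56 mm above the bench) and the nose cone (top 80 mm).
- carriage_hole (a point): centre of the mouth of the through hole (26 mm across) in the top face, 42 mm above the bench, of the aluminium carriage plate (12 mm thick, on the base). Axes as base_hole. The carriage slides only along y with 1.5 N friction and stays where left; it starts 45 to 70 mm to -y of the base hole and can go 15 mm past it: no stop at the hole. It carries the nose cone.
- grip_fin (a point): point on the carriage's black upright grip fin, 10 mm below its top and centred. The fin is 12 mm thick along y, 34 mm wide along x; its top is 83 mm above the bench, 41 mm above the carriage plate (foot 6 mm high, 46 x 22 mm). It stands 52 mm to -y of the carriage hole. Axes as base_hole.
- yellow_pin_mid (a point): half-way up the loose pin with yellow knob, upright in the white stand; z up along it. From the tip, 81 mm in all: steel shank 16 mm across, 39 mm long (lowest 10 mm taper to 6 mm); flange 40 mm across, 6 mm thick; grip 28 mm across, 36 mm high. This point is 40.5 mm above the tip. In the stand the flange rests on its top, 45 mm above the bench. About 70 g.
- yellow_pin_tip (a point): the lower end of the yellow pin's shank, on its axis; fully home it is 27 mm below the top face of the grey base
- blue_pin_mid (a point): half-way up the similar pin with the blue knob, in the stand's other hole, 60 mm away (which hole holds which pin varies). Same flange and grip, but its shank is only 18 mm long; 60 mm in all.
Mind the look-alikes: they are no part of the job. Of the things like the part that bears yellow_pin_mid, leave any that is red; of the rest the larger one is meant.

How it is judged:
On the way:
1. the carriage hole lies over the base hole (within 12 mm) (horizontal distance between carriage_hole and base_hole below 0.012 m), for 0.2 s.
At the end, for the whole second after the job is handed in: the carriage hole is within 12 mm of the base hole, the yellow pin stands upright (within 10 degrees) through both with its tip at least 20 mm below the top of the base (27 mm is fully home), and the blue pin is still in the stand (moved less than 20 mm) (horizontal distance between each of carriage_hole, yellow_pin_tip and base_hole below 0.012 m and z of yellow_pin_tip in the frame of base_hole below -0.02 m and angle between yellow_pin_mid's own z axis and vertical below 0.17 rad and distance of blue_pin_mid from where it was at the start of the episode below 0.02 m); the robot touches nothing.
It also fails if it takes over 48 s, if anything falls off the work surface, if the arm or the gripper's body presses on something with over 40 N, if the wrist force passes 120 N, or if a joint passes its speed limit or range.

ROBOT

A 6-joint arm with a two-finger parallel gripper is mounted at the origin on a cart in front of the work surface, level with it; the furniture and walls round the work are solid. World frame = base frame: x ahead of the robot, y to its left, z up, the work surface at z = 0. Lengths are in m, angles in rad, forces in N, time in s.
With the tool pointing down it reaches from about 0.35 to 0.85 m from the base axis. Payload 8.1 kg.
Tool frame: the origin (TCP) lies midway between the tips of the shut fingers; the grasp point (between the pads) lies 19 mm behind it (robot.grip_point_offset is the distance from the TCP to the grasp point, in m); z points along the fingers, y is the line along which they close (so a half turn about z gives the same grasp; the last joint's range is limited). The gripper opens to 93 mm and grips with 3 to 60 N. Pads are 15 mm wide; open, the fingers measure 128 mm over their backs; the gripper's body (75 mm by 188 mm) begins 65 mm behind the grasp point.
Start: joints at [1.262, 0.13, 1.488, -0, 1.523, -0.085], TCP at [0.133, 0.585, 0.219] pointing down, gripper open.
Joint ranges: [-2.96, 2.96], [-0.89, 2.26], [0.02, 2.5], [-1.34, 4.48], [0, 2.73], [-2.66, 2.66]. Speed limits (rad/s): [2.39, 2.39, 2.79, 3.14, 3.14, 3.14].

INTERFACE

Orientations are given as a rotation vector (axis times angle).
In Python, from plant import robot, read_camera, job gives the robot as it stands.
- The arm moves only by the shell command python3 -m inch 'ROWS' [FORCE]. ROWS is JSON, one flat list of numbers, 5 for each row, row after row: the shift along the world's x, y, z in mm, then the turn about the world's z in degrees, then the opening in per cent of the stroke, from 0 (shut) to 100 (fully open). In form: [dx, dy, dz, yaw, hand, dx, dy, dz, yaw, hand, ...]. A call has 1 to 10 rows; each row is the pose to reach, as a shift and turn from the pose commanded when the call began; what a row does not reach only later rows make up. A row lasts 1/12 s, in which the tool goes at most 41.7 mm and 7.16 degrees, less where a joint would pass 70% of its speed; a pose out of reach is approached as far as the arm can. A call with a gripper value outside its range is refused whole. The fingers move at their own pace and stop on an object; FORCE is the grip in N (left out, the last holds). Time passes only in rows, so rows that repeat a pose let the fingers close. It gives the time, the measured TCP pose, the force, the opening and the grip force at its end, in the units of the state.
- robot.read_state(): the state, without advancing time (a new reading comes with each control period).
- read_camera(name): name is "scene" or "top"; returns a dict with "image" (480x640x3 uint8, blue, green, red), "K" (3x3 intrinsics, pixels), "extrinsics" (4x4, takes a point from world to camera coordinates). Camera axes: x right, y down, z forward; pixel columns grow to the right and rows downward; lengths in m; the calibration is good to about 2 mm. A picture is of the moment at which its call begins. There is no depth.
- job.close_job(): hands the job in; it is judged then, once.
The state is a dict: "t": time; "q": joint angles; "dq": joint speeds; "joint_torque": joint torques, N m; "tool_pos": TCP position; "orientation": TCP orientation; "force": force on the tool from outside, world axes, zero at the start; "wrist_torque": the same for the moment, N m; "opening": finger opening in m; "gripper_force": force on a finger pad.
Only numpy, scipy, OpenCV 4.12 (cv2) and the standard library are available. Lean on these libraries where they do the work, as an engineer would, in place of code of your own. Each camera call takes 0.05 s, during which the arm holds its last target. There are 200 camera calls.

## Working session

There is one attempt and no reset: what is moved stays moved. The work goes in short steps, Python scripts to look and compute and a shell command to move; the robot and the scene stay as the last step left them, time stands still between calls to the robot, and variables do not carry over. Pictures are saved under pics/ and viewed, at most 10 in all, crops included, and the job is handed in when it is done.

```bash
mkdir -p pics; ls
cat > h.py <<'E'
import numpy as np, cv2
from plant import robot, read_camera, job
def cast(c,u,v,z):
    E=np.array(c["extrinsics"]);K=np.array(c["K"]);R=E[:3,:3];t=E[:3,3]
    o=-R.T@t; d=R.T@np.linalg.inv(K)@np.array([u,v,1.]); s=(z-o[2])/d[2]; return o+s*d
def proj(c,p):
    E=np.array(c["extrinsics"]);q=np.array(c["K"])@(E[:3,:3]@np.array(p)+E[:3,3]); return q[:2]/q[2]
E
python3 - <<'E'
from h import *
for n in("top","scene"):
    c=read_camera(n);cv2.imwrite(f"pics/{n}0.png",c["image"]);E=np.array(c["extrinsics"]);print(n,np.round(-E[:3,:3].T@E[:3,3],3),np.round(E[:3,:3],2).tolist(),np.array(c["K"])[0])
    np.save(f"pics/{n}0.npy",c,allow_pickle=True)
s=robot.read_state();print(s,robot.grip_point_offset)
E
```

```text
pics
top [0.3   0.294 0.924] [[0.03, -1.0, 0.04], [-0.98, -0.03, -0.18], [0.18, -0.03, -0.98]] [433.84985279   0.         327.33272307]
scene [ 0.115 -0.31   0.557] [[0.87, -0.49, -0.02], [-0.29, -0.48, -0.83], [0.4, 0.73, -0.56]] [596.61411962   0.         312.97866582]
{'t': 0.1, 'q': array([ 1.26160737e+00,  1.31082432e-01,  1.48913123e+00,  2.25053366e-05,
        1.52301333e+00, -8.54098095e-02]), 'dq': array([-0.00041921, -0.00062097, -0.00027444,  0.00052423, -0.00118918,
       -0.00134929]), 'joint_torque': array([ 2.55804247e-03, -5.61339211e+01, -4.93095624e+01,  7.71346595e-02,
        2.91431823e-02, -8.60390082e-05]), 'tool_pos': array([0.13297256, 0.5845668 , 0.21771577]), 'orientation': array([-3.50741833e-01, -3.12160647e+00,  2.51021082e-03]), 'force': array([-0.64554708, -1.05297355, -0.33531554]), 'wrist_torque': array([-0.01897455, -0.01314466,  0.01038149]), 'gripper_force': 0.0, 'opening': 0.09304090851311413} 0.0188
```

View pics/top0.png

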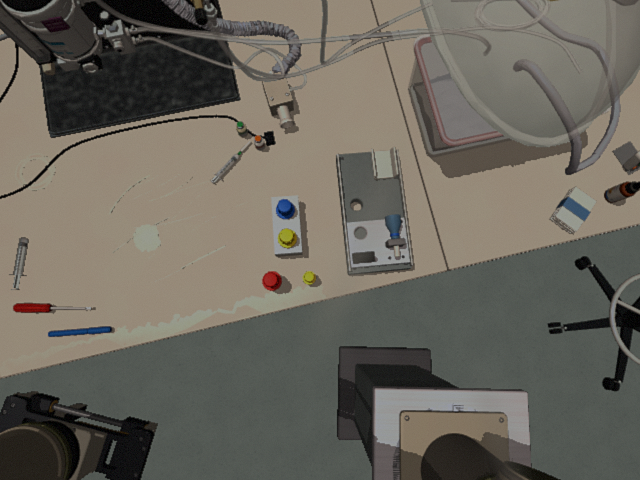

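View pics/scene0.png

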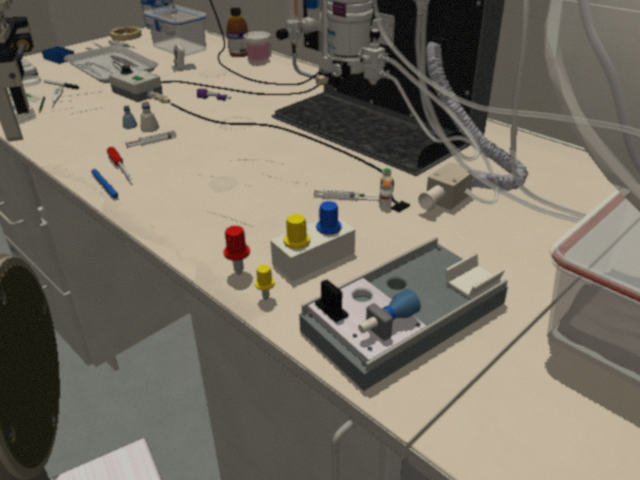

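Top view: candidates for the yellow pin are the yellow one in the stand (288,238), a smaller yellow one on the bench (309,278) and a red one (272,281). The stand one fits because it is the larger and not red. Blue pin is at (285,209), carriage hole about (360,233), base hole about (356,205), and the fin about (363,257). I'll confirm in a crop and measure.

Run:
```python
from h import *
T=np.load("pics/top0.npy",allow_pickle=True).item();S=np.load("pics/scene0.npy",allow_pickle=True).item()
cv2.imwrite("pics/crop1.png",cv2.resize(T["image"][145:295,255:425],None,fx=4,fy=4,interpolation=cv2.INTER_CUBIC))
cv2.imwrite("pics/crop2.png",cv2.resize(S["image"][195:385,215:515],None,fx=2.6,fy=2.6,interpolation=cv2.INTER_CUBIC))
for n,c in(("top",T),("scene",S)):
    h=cv2.cvtColor(c["image"],cv2.COLOR_BGR2HSV)
    for nm,lo,hi in(("yel",(22,150,90),(34,255,255)),("blue",(105,150,60),(125,255,255))):
        k,l,st,ce=cv2.connectedComponentsWithStats(cv2.inRange(h,lo,hi))
        for i in range(1,k):
            if st[i,4]>60: print(n,nm,st[i],ce[i].round(1),[cast(c,*ce[i],z).round(3).tolist() for z in(.045,.07,.087)])
```

```text
top yel [278 229  19  19 235] [286.3 237.6] [[0.448, 0.349, 0.045], [0.444, 0.347, 0.07], [0.441, 0.346, 0.087]]
top yel [303 272  13  13 126] [308.9 277.7] [[0.368, 0.3, 0.045], [0.366, 0.3, 0.07], [0.364, 0.299, 0.087]]
top blue [276 200  18  19 221] [284.1 208.5] [[0.509, 0.356, 0.045], [0.503, 0.354, 0.07], [0.499, 0.353, 0.087]]
top blue [ 48 327  62   9 287] [ 80.2 331.3] [[0.251, 0.739, 0.045], [0.252, 0.726, 0.07], [0.253, 0.718, 0.087]]
scene yel [284 214  26  34 633] [296.1 231.8] [[0.457, 0.366, 0.045], [0.44, 0.333, 0.07], [0.429, 0.311, 0.087]]
scene yel [256 265  18  25 334] [263.9 277.7] [[0.366, 0.29, 0.045], [0.353, 0.261, 0.07], [0.345, 0.241, 0.087]]
scene blue [ 43  47  28  16 192] [54.9 53.1] [[0.301, 1.517, 0.045], [0.292, 1.428, 0.07], [0.286, 1.367, 0.087]]
scene blue [ 93 170  24  27 148] [104.8 183.8] [[0.24, 0.676, 0.045], [0.234, 0.628, 0.07], [0.23, 0.595, 0.087]]
scene blue [317 202  23  32 538] [328.5 218.5] [[0.519, 0.373, 0.045], [0.499, 0.339, 0.07], [0.486, 0.317, 0.087]]
```

View pics/crop1.png

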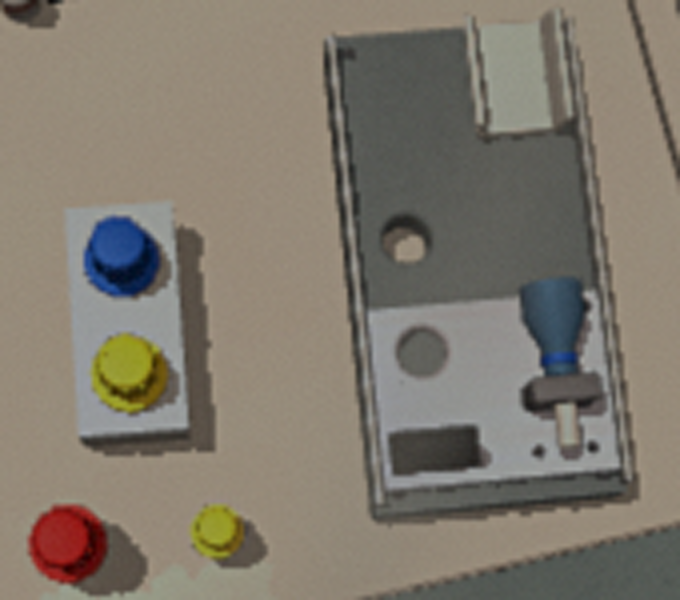

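View pics/crop2.png

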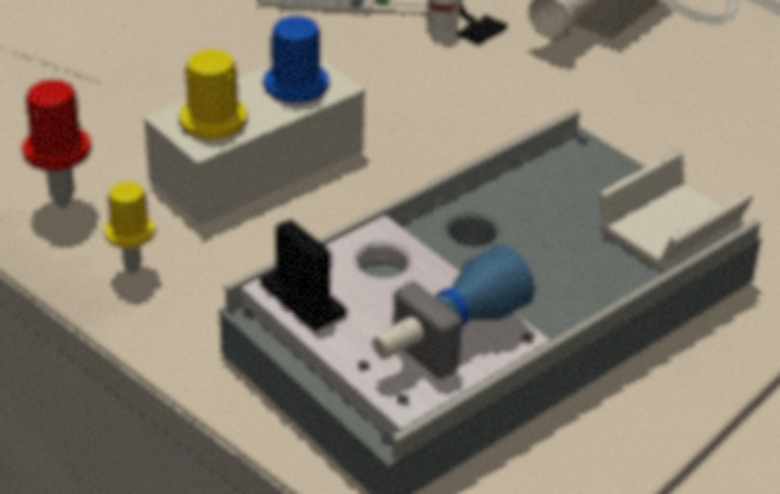

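The crop confirms it: the large yellow pin sits in the stand at crop (129,372), next to the blue one. The small yellow and red ones stand loose on the bench. The fin is at crop (433,450), the carriage hole at (421,352) and the base hole at (406,238).

```bash
cat >> h.py <<'E'
def tri(obs):
    A=[];b=[]
    for c,u,v in obs:
        E=np.array(c["extrinsics"]);o=-E[:3,:3].T@E[:3,3];d=E[:3,:3].T@np.linalg.inv(np.array(c["K"]))@[u,v,1.];d/=np.linalg.norm(d)
        M=np.eye(3)-np.outer(d,d);A.append(M);b.append(M@o)
    p=np.linalg.lstsq(np.vstack(A),np.hstack(b),rcond=None)[0];return p
E
python3 - <<'E'
from h import *
T=np.load("pics/top0.npy",allow_pickle=True).item();S=np.load("pics/scene0.npy",allow_pickle=True).item()
t=lambda x,y:(255+(x+.5)/4-.5,145+(y+.5)/4-.5); s=lambda x,y:(215+(x+.5)/2.6-.5,195+(y+.5)/2.6-.5)
def both(n,a,b,z): 
    print(n,"top",cast(T,*t(*a),z).round(4),"scene",cast(S,*s(*b),z).round(4),"tri",tri([(T,*t(*a)),(S,*s(*b))]).round(4))
both("chole",(421,352),(382,261),.042)
both("bhole",(406,238),(472,231),.030)
both("fintop",(433,440),(301,238),.083)
both("yflange",(130,373),(213,118),.048)
both("ytop",(128,359),(211,62),.087)
both("bflange",(122,257),(296,82),.048)
both("cradlecorner",(472,20),(683,155),.056)
for z in(.042,.03):
  a=cast(T,*t(375,515),z);b=cast(T,*t(328,40),z);a2=cast(T,*t(632,490),z);b2=cast(T,*t(565,15),z);
  for p,q in((a,b),(a2,b2)):d=q-p;print("rail",z,np.linalg.norm(d),np.degrees(np.arctan2(d[1],d[0])))
E
```

```text
chole top [0.4641 0.1973 0.042 ] scene [0.4625 0.1927 0.042 ] tri [0.4651 0.1968 0.0379]
bhole top [0.5277 0.2048 0.03  ] scene [0.5254 0.2003 0.03  ] tri [0.5288 0.2044 0.0257]
fintop top [0.4129 0.1953 0.083 ] scene [0.411  0.1869 0.083 ] tri [0.4145 0.1942 0.0762]
yflange top [0.447  0.3468 0.048 ] scene [0.4453 0.3425 0.048 ] tri [0.4476 0.3471 0.0444]
ytop top [0.4474 0.3458 0.087 ] scene [0.4451 0.3414 0.087 ] tri [0.4477 0.3461 0.0836]
bflange top [0.5076 0.3536 0.048 ] scene [0.5051 0.3497 0.048 ] tri [0.5081 0.354  0.0447]
cradlecorner top [0.6411 0.1742 0.056 ] scene [0.6408 0.169  0.056 ] tri [0.6437 0.1731 0.0519]
rail 0.042 0.2548921157423114 6.73176067395513
rail 0.042 0.25803634849752194 7.6513694815563555
rail 0.03 0.2583597360795133 6.731760673955127
rail 0.03 0.26154674381587667 7.651369481556359
```

```bash
python3 -m inch '[279,-395,-60,-70,100,279,-395,-60,-70,100,279,-395,-60,-70,100,279,-395,-60,-70,100,279,-395,-60,-70,100,279,-395,-60,-70,100,279,-395,-60,-70,100,279,-395,-60,-70,100,279,-395,-60,-70,100,279,-395,-60,-70,100]'
```

```text
t: 0.93
tool_pos: [0.3722, 0.2454, 0.1669]
orientation: [-2.086, -2.349, -0.0]
force: [1.7, 1.5, 1.0]
opening: 0.0932
gripper_force: 0.0
```

```bash
python3 -m inch '[0,0,0,0,100,0,0,0,0,100,0,0,0,0,100]'
```

```text
t: 1.18
tool_pos: [0.3714, 0.2474, 0.1672]
orientation: [-2.077, -2.356, 0.0]
force: [-0.2, 1.0, 0.1]
opening: 0.0929
gripper_force: 0.0
```

```bash
python3 -m inch '[40,-58,-47,0,100,40,-58,-47,0,100,40,-58,-47,0,100,40,-58,-47,0,100,40,-58,-47,0,100]'
python3 - <<'E'
from h import *
c=read_camera("scene");cv2.imwrite("pics/a.png",cv2.resize(c["image"][150:400,200:520],None,fx=2.4,fy=2.4,interpolation=cv2.INTER_CUBIC))
p=robot.read_state()["tool_pos"];print(p,proj(c,p))
E
```

```text
t: 1.6
tool_pos: [0.4111, 0.1908, 0.1206]
orientation: [-2.075, -2.358, -0.0]
force: [0.8, -0.3, -0.2]
opening: 0.093
gripper_force: 0.0
[0.41138146 0.19109909 0.1211464 ] [328.77985243 259.9547864 ]
```

View pics/a.png

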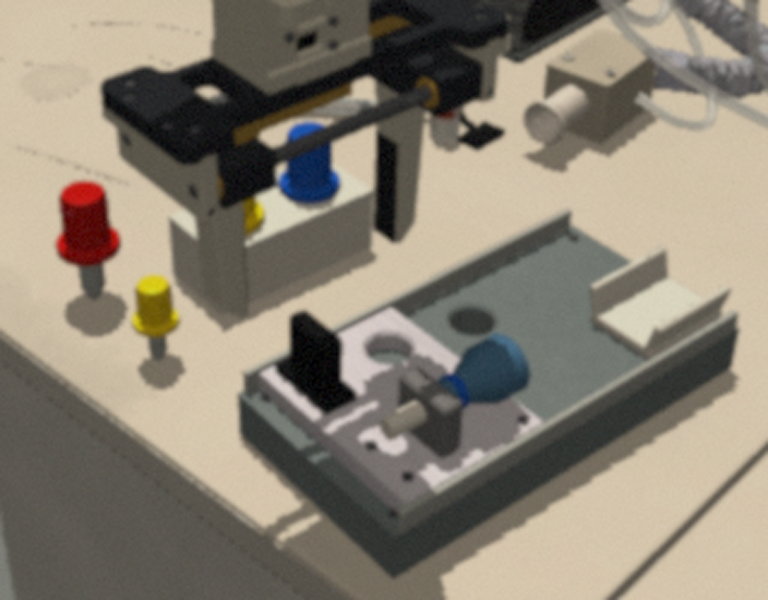

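The fingers straddle the fin line (tips at crop (235,320) and (395,240), fin top at (315,330)), so I descend and close.

```bash
python3 -m inch '[0,0,-33,0,100,0,0,-64,0,100,0,0,-64,0,100,0,0,-64,0,0,0,0,-64,0,0,0,0,-64,0,0,0,0,-64,0,0,0,0,-64,0,0,0,0,-64,0,0,0,0,-64,0,0]' 15; python3 -m inch '[0,0,0,0,0,0,0,0,0,0,0,0,0,0,0,0,0,0,0,0]'
```

```text
t: 2.48
tool_pos: [0.4121, 0.1894, 0.0569]
orientation: [2.078, 2.356, 0.001]
force: [0.1, -0.0, 0.3]
opening: 0.051
gripper_force: 0.0
t: 2.82
tool_pos: [0.4116, 0.1892, 0.0562]
orientation: [-2.078, -2.356, 0.0]
force: [0.3, 0.8, -0.4]
opening: 0.0243
gripper_force: 0.0
```

```bash
python3 -m inch '[0,0,0,0,0,0,0,0,0,0,0,0,0,0,0,0,0,0,0,0,0,0,0,0,0]'
python3 - <<'E'
from h import *
T=read_camera("top");S=read_camera("scene");np.save("pics/T1.npy",T,allow_pickle=True);np.save("pics/S1.npy",S,allow_pickle=True)
p=robot.read_state()["tool_pos"]
# offset camera-vs-arm check: project holes relative
print(p)
cv2.imwrite("pics/b.png",cv2.resize(S["image"][220:360,290:450],None,fx=4,fy=4,interpolation=cv2.INTER_CUBIC))
E
```

```text
t: 3.23
tool_pos: [0.4117, 0.1893, 0.0563]
orientation: [2.078, 2.356, 0.0]
force: [0.5, -0.2, -0.3]
opening: 0.0119
gripper_force: 15.0
[0.4117173  0.18929326 0.05628988]
```

View pics/b.png

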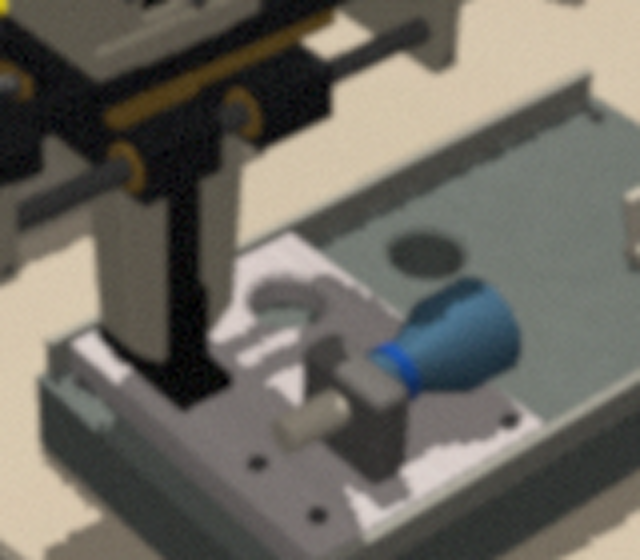

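The fin is gripped (opening 11.9 mm). The carriage hole is 63.6 mm short of the base hole, so I drag it (63, 7.8) mm.

```bash
python3 -m inch '[8,1,0,0,0,16,2,0,0,0,25,3,0,0,0,34,4.1,0,0,0,43,5.3,0,0,0,52,6.4,0,0,0,59,7.3,0,0,0,63,7.8,0,0,0,63,7.8,0,0,0,63,7.8,0,0,0]'
python3 - <<'E'
from h import *
S=read_camera("scene")
print(robot.read_state()["tool_pos"],proj(S,[.5265,.2027,.03]),proj(S,[.5265,.2027,.042]))
cv2.imwrite("pics/c.png",cv2.resize(S["image"][210:350,330:490],None,fx=4,fy=4,interpolation=cv2.INTER_CUBIC))
E
```

```text
t: 4.17
tool_pos: [0.4752, 0.1972, 0.0563]
orientation: [2.078, 2.356, 0.001]
force: [0.7, 1.1, -0.8]
opening: 0.0118
gripper_force: 15.0
[0.4749031  0.19711466 0.05625917] [395.87193845 282.3310393 ] [396.35967745 275.56269615]
```

View pics/c.png

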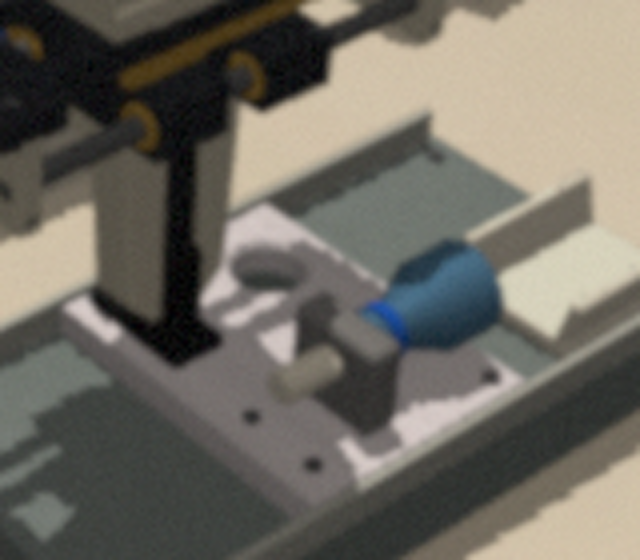

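The carriage hole now lies over the base hole (crop (270,268), dark through). I release and rise.

```bash
python3 -m inch '[0,0,0,0,45,0,0,0,0,45,0,0,0,0,45,0,0,0,0,45,0,0,0,0,45,0,0,40,0,45,0,0,80,0,45,0,0,100,0,45,0,0,100,0,45]'
python3 - <<'E'
from h import *
s=robot.read_state();print(s["q"],s["tool_pos"],s["opening"])
E
```

```text
t: 4.97
tool_pos: [0.4782, 0.1982, 0.1628]
orientation: [2.075, 2.352, 0.013]
force: [0.5, -0.3, 0.4]
opening: 0.0418
gripper_force: 0.0
[ 2.93875673e-01 -7.04659463e-02  1.79576958e+00  2.35303405e-05
  1.40640853e+00  1.68549057e-01] [0.47815454 0.19821047 0.16281469] 0.04176320791542962
```

```bash
python3 -m inch '[-29,147,0,90,62,-29,147,0,90,62,-29,147,0,90,62,-29,147,0,90,62,-29,147,0,90,62,-29,147,0,90,62,-29,147,0,90,62,-29,147,0,90,62,-29,147,0,90,62,-29,147,0,90,62]'; python3 -m inch '[0,0,0,18.4,62,0,0,0,18.4,62,0,0,0,18.4,62,0,0,0,18.4,62,0,0,0,18.4,62]'
python3 - <<'E'
from h import *
s=robot.read_state();print(s["q"][5],s["tool_pos"],s["opening"])
T=read_camera("top");S=read_camera("scene")
m=T["image"][145:295,255:425];n=S["image"][180:330,230:400]
cv2.imwrite("pics/d.png",cv2.resize(np.hstack([m,n]),None,fx=2.35,fy=2.35,interpolation=cv2.INTER_CUBIC))
E
```

```text
t: 5.8
tool_pos: [0.4453, 0.3439, 0.1554]
orientation: [-0.297, -3.127, 0.001]
force: [0.2, -0.7, 1.0]
opening: 0.0579
gripper_force: 0.0
t: 6.22
tool_pos: [0.4454, 0.3439, 0.1557]
orientation: [0.193, -3.135, 0.001]
force: [0.0, 0.2, 0.0]
opening: 0.0577
gripper_force: 0.0
-1.1273541556657396 [0.44539077 0.34391219 0.15567275] 0.057723080699577045
```

View pics/d.png

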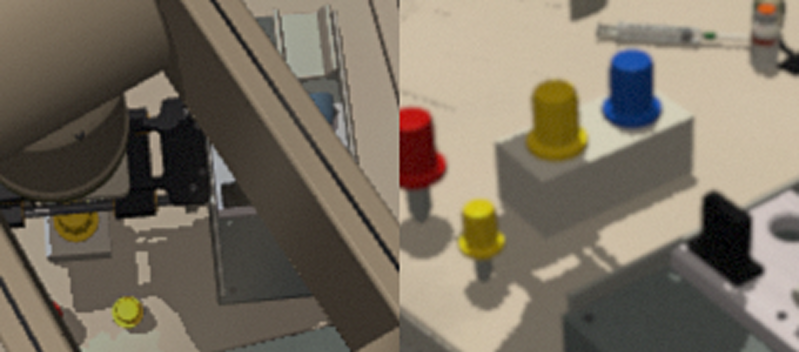

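The pin is undisturbed in the stand, with the gripper above it at the right yaw (97°). I descend and grip.

```bash
python3 -m inch '[0,0,-40,0,62,0,0,-75,0,62,0,0,-101,0,62,0,0,-101,0,62,0,0,-101,0,62,0,0,-101,0,0,0,0,-101,0,0,0,0,-101,0,0,0,0,-101,0,0,0,0,-101,0,0]' 20; python3 -m inch '[0,0,0,0,0,0,0,0,0,0,0,0,0,0,0,0,0,0,0,0]'
python3 - <<'E'
from h import *
S=read_camera("scene");n=S["image"][180:330,230:400]
cv2.imwrite("pics/e.png",cv2.resize(n,None,fx=3,fy=3,interpolation=cv2.INTER_CUBIC))
E
```

```text
t: 7.15
tool_pos: [0.4465, 0.345, 0.0568]
orientation: [-0.197, 3.133, 0.003]
force: [-2.5, 12.6, 6.9]
opening: 0.0292
gripper_force: 6.3
t: 7.48
tool_pos: [0.4465, 0.3457, 0.0569]
orientation: [-0.197, 3.133, 0.004]
force: [-0.9, 4.9, 4.4]
opening: 0.0275
gripper_force: 20.0
```

View pics/e.png

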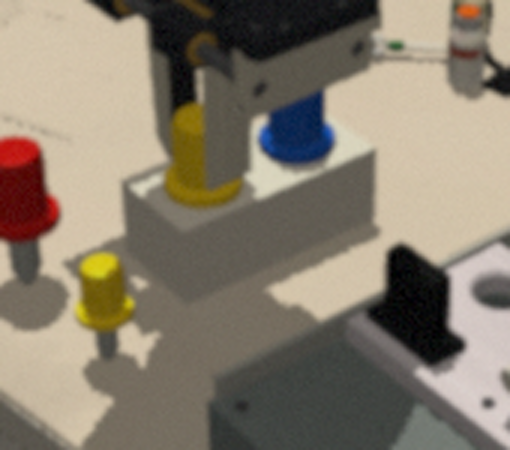

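Gripped on the 28 mm knob. I lift and move over the hole.

```bash
python3 -m inch '[0,0,20,0,0,0,0,45,0,0,0,0,75,0,0,0,0,90,0,0,0,0,90,0,0,0,0,90,0,0]' 25
python3 - <<'E'
from h import *
S=read_camera("scene");T=read_camera("top");s=robot.read_state();print(s["tool_pos"],s["orientation"],s["force"])
h=cv2.cvtColor(S["image"],cv2.COLOR_BGR2HSV);m=cv2.inRange(h,(20,130,50),(36,255,255))
k,l,st,ce=cv2.connectedComponentsWithStats(m)
print([(st[i],ce[i].round(1)) for i in range(1,k) if st[i,4]>60]); p=s["tool_pos"]
print(proj(S,p),proj(S,[p[0],p[1],p[2]-.006-.003]))
u,v=proj(S,p).astype(int)
cv2.imwrite("pics/f.png",cv2.resize(S["image"][v-60:v+70,u-75:u+75],None,fx=4,fy=4,interpolation=cv2.INTER_CUBIC));print(u-75,v-60)
E
```

```text
t: 8.03
tool_pos: [0.4463, 0.3443, 0.146]
orientation: [-0.197, 3.134, 0.001]
force: [-0.4, 0.2, -0.9]
opening: 0.0276
gripper_force: 24.9
[0.44483385 0.3434254  0.14352739] [ 1.96943943e-01 -3.13323088e+00  2.18632168e-03] [ 1.33557955 -0.11550748 -0.76148158]
[(array([283, 160,  27,  38, 500], dtype=int32), array([292.3, 181.5])), (array([255, 265,  20,  26, 378], dtype=int32), array([264.1, 278. ]))]
[293.48551499 184.08494118] [293.74096197 189.64341635]
218 124
```

View pics/f.png

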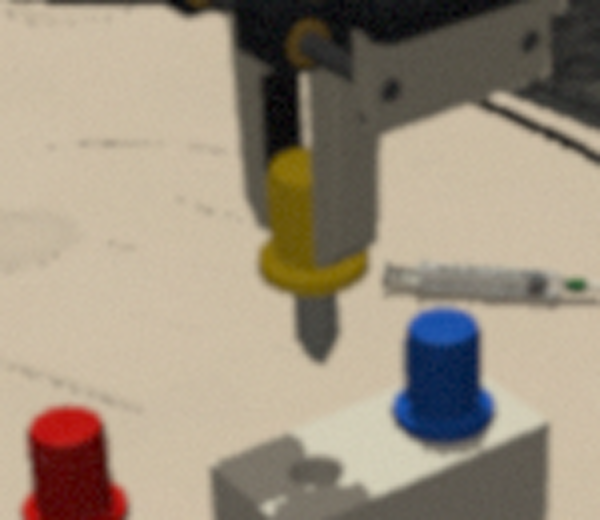

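The pin hangs with a slight tilt of about 4°, tip at crop (320,360), some 3-4 mm to +x of the TCP axis. That is inside the hole's slack, so I compensate by 2.5 mm.

```bash
python3 -m inch '[20,-35,0,0,0,40,-70,0,0,0,60,-105,0,0,0,79,-140,0,0,0,79,-140,0,0,0,79,-140,-20,0,0,79,-140,-40,0,0,79,-140,-43,0,0,79,-140,-43,0,0,79,-140,-43,0,0]'
python3 - <<'E'
from h import *
S=read_camera("scene");s=robot.read_state();p=s["tool_pos"];print(p,s["force"],s["opening"])
print(proj(S,p), proj(S,[.5265,.203,.042]))
cv2.imwrite("pics/g.png",cv2.resize(S["image"][190:340,320:480],None,fx=4,fy=4,interpolation=cv2.INTER_CUBIC))
E
```

```text
t: 8.97
tool_pos: [0.5239, 0.2041, 0.1017]
orientation: [0.198, -3.133, 0.001]
force: [0.2, -0.5, -0.6]
opening: 0.0276
gripper_force: 24.9
[0.52470662 0.2044189  0.10269083] [-0.48391863 -0.11481208 -0.75094564] 0.02748273985745178
[397.08098952 239.33597533] [396.23061169 275.44727062]
```

View pics/g.png

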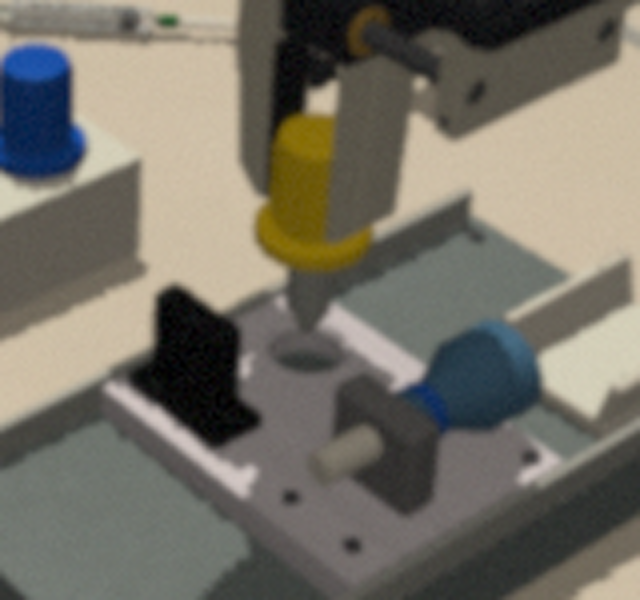

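The pin tip (308,333) is directly above the hole centre (307,350), consistent with about 8 mm of height left. I insert.

```bash
python3 -m inch '[0,0,-6,0,0,0,0,-12,0,0,0,0,-18,0,0,0,0,-24,0,0,0,0,-30,0,0,0,0,-35,0,0,0,0,-39,0,0,0,0,-43,0,0,0,0,-43,0,0,0,0,-43,0,0]'
```

```text
t: 9.85
tool_pos: [0.5245, 0.204, 0.0591]
orientation: [0.197, -3.135, 0.0]
force: [1.2, 0.1, 0.4]
opening: 0.0274
gripper_force: 24.9
```

```bash
python3 -m inch '[0,0,-2,0,0,0,0,-3,0,0,0,0,-3,0,0]'; python3 -m inch '[0,0,0,0,40,0,0,0,0,40,0,0,0,0,40,0,0,0,0,40,0,0,0,0,40,0,0,0,0,40]'; python3 -m inch '[0,0,20,0,40,0,0,50,0,40,0,0,85,0,40,0,0,120,0,40,0,0,140,0,40,0,0,140,0,40]';python3 -m inch '[0,120,0,0,40,0,120,0,0,40,0,120,0,0,40,0,120,0,0,40,0,120,0,0,40,0,120,0,0,40]'
python3 - <<'E'
from h import *
S=read_camera("scene")
cv2.imwrite("pics/i.png",cv2.resize(S["image"][190:340,270:480],None,fx=3.5,fy=3.5,interpolation=cv2.INTER_CUBIC))
E
```

```text
t: 10.1
tool_pos: [0.5247, 0.2041, 0.0563]
orientation: [-0.197, 3.135, 0.0]
force: [-0.5, -0.3, -0.8]
opening: 0.0274
gripper_force: 24.9
t: 10.6
tool_pos: [0.5248, 0.2041, 0.0564]
orientation: [-0.197, 3.135, 0.0]
force: [0.1, -0.1, 1.3]
opening: 0.0375
gripper_force: 0.0
t: 11.1
tool_pos: [0.5278, 0.205, 0.2031]
orientation: [-0.197, 3.126, 0.003]
force: [1.2, 0.5, 1.1]
opening: 0.0372
gripper_force: 0.0
t: 11.6
tool_pos: [0.5242, 0.3237, 0.1952]
orientation: [0.198, -3.134, 0.002]
force: [-0.3, -0.8, -0.6]
opening: 0.0369
gripper_force: 0.0
```

View pics/i.png

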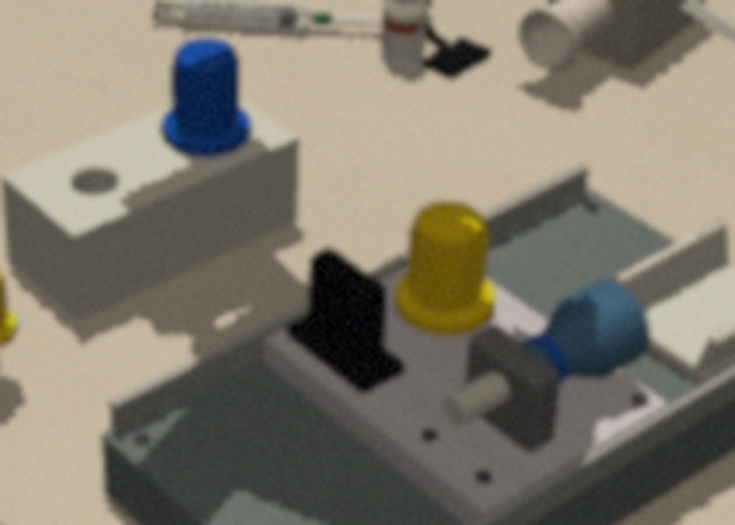

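The yellow pin stands upright with its flange flat on the carriage at (445,305). The blue pin is still in the stand at (205,100), and the gripper is clear.

```bash
python3 -c "
from plant import job
print(job.close_job())"
```

```text
the job is handed in; nothing more can be done
None
```

I slid the carriage over the base hole, seated the yellow pin flange-down and upright through both holes, left the blue pin in the stand and handed the job in at about 12 s; no verdict came back, and I viewed 12 pictures, 2 over the limit of 10.

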